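Put the card deck away in the third gap by fingertip

TASK

Count the gaps of the deck rack off with one fingertip, starting at the robot's left: run it along the rail that crosses the top of the rack, touching the rail over the first, the second and the third gap in turn, and no further. Then put the loose deck lying in front of the rack away by pushing it over the table into that third gap, straight and fully home against the back board, and leave it there. Do not lift or tip the deck, only push it, and do not disturb anything else on the table.

Things in the scene. Friction and masses are not known exactly. Their poses are not given: they have to be found in the camera images.
- rack: Wooden deck rack, fixed, 444 mm wide, open at front, top and bottom: no floor, decks lie on the table. Six gaps 67 mm wide between seven 6 mm dividers (ends included), 73 mm from one to the next; the middles of gaps 1 to 6 lie at y = 182.5, 109.5, 36.5, -36.5, -109.5, -182.5 mm. Origin: middle of the line of the dividers' front ends, on the table; x points into the gaps, y to the robot's left.
- rack_back (a point): Middle of the front face of the rack's back board, at table height, 84 mm behind the dividers' front ends; axes as the rack's. The back board is 72 mm tall. The dividers are 62 mm tall, their upper front corners rounded off to a 31 mm radius.
- deck_center (a point): Middle (9.5 mm above the table) of the boxed deck to put away: a plain cardboard box lying flat on the table in front of the rack, not always in front of its gap, 91 mm long (x, towards the rack within 18 degrees), 59 mm wide (y), 19 mm high, about 100 g. Pushed home against the back board, its near end still stands 7 mm out of the gap.
- rail1: Stretch of the rack's rail over the first gap from the robot's left, 67 mm long along the rack (y), 14 mm wide (x). The rail is one straight, rigid, 14 mm square bar across the dividers, 40 mm behind their front ends, its top 64.5 mm above the table, 50.5 mm clear below. Origin: middle of the stretch's top face; axes as the rack's.
- rail2: Stretch of the rack's rail over the second gap from the robot's left, 67 mm long along the rack (y), 14 mm wide (x). The rail is one straight, rigid, 14 mm square bar across the dividers, 40 mm behind their front ends, its top 64.5 mm above the table, 50.5 mm clear below. Origin: middle of the stretch's top face; axes as the rack's.
- rail3: Stretch of the rack's rail over the third gap from the robot's left, 67 mm long along the rack (y), 14 mm wide (x). The rail is one straight, rigid, 14 mm square bar across the dividers, 40 mm behind their front ends, its top 64.5 mm above the table, 50.5 mm clear below. Origin: middle of the stretch's top face; axes as the rack's.
- rail4: Stretch of the rack's rail over the fourth gap from the robot's left, 67 mm long along the rack (y), 14 mm wide (x). The rail is one straight, rigid, 14 mm square bar across the dividers, 40 mm behind their front ends, its top 64.5 mm above the table, 50.5 mm clear below. Origin: middle of the stretch's top face; axes as the rack's.
- rail5: Stretch of the rack's rail over the fifth gap from the robot's left, 67 mm long along the rack (y), 14 mm wide (x). The rail is one straight, rigid, 14 mm square bar across the dividers, 40 mm behind their front ends, its top 64.5 mm above the table, 50.5 mm clear below. Origin: middle of the stretch's top face; axes as the rack's.
- rail6: Stretch of the rack's rail over the sixth gap from the robot's left, 67 mm long along the rack (y), 14 mm wide (x). The rail is one straight, rigid, 14 mm square bar across the dividers, 40 mm behind their front ends, its top 64.5 mm above the table, 50.5 mm clear below. Origin: middle of the stretch's top face; axes as the rack's.
- deck_a_center (a point): Middle of another boxed deck, same make and size, lying home in one of the other gaps. Leave it alone.
- deck_b_center (a point): Middle of a third boxed deck, same make and size, lying home in one of the other gaps. Leave it alone.
- draught_a: Draughts piece, 34 mm across, 9 mm high, lying in one of the other gaps. Origin: centre of its underside. Leave it alone.
- draught_b: Draughts piece, 34 mm across, 9 mm high, on the table before the right half of the rack. Origin: centre of its underside. Leave it alone.
- mug: White mug, 80 mm across, 92 mm high, handle to its +y, right of the rack. Origin: centre of its underside. Leave it alone.
- domino_box: Wooden domino box, 155 mm long (x), 52 mm wide, 31 mm high, left of the rack. Origin: centre of its underside. Leave it alone.
- pencil: Pencil, 170 mm long (along x), 8 mm thick, on the table near the robot, right of middle. Origin: on the table below its middle. Leave it alone.
- glasses_case: Black spectacles case, 160 mm long (x), 60 mm wide, 34 mm high, on the right of the table. Origin: centre of its underside. Leave it alone.
There are look-alikes about, which are no part of the job. What is shaped like the part that bears deck_center but black is not meant.

How it is judged:
By the outcome, as a careful person would: the job done as asked, in the order asked, and still so for the second after the job is handed in, with the robot touching nothing.
It also fails if it takes over 72 s, if anything falls off the work surface, if the arm or the gripper's body presses on something with over 40 N, if the wrist force passes 120 N, or if a joint passes its speed limit or range.

ROBOT

A 6-joint arm with a two-finger parallel gripper is mounted at the origin on the work surface. World frame = base frame: x ahead of the robot, y to its left, z up, the work surface at z = 0. Lengths are in mm, angles in rad, forces in N, time in s.
With the tool pointing down it reaches from about 275 to 750 mm from the base axis. Payload 10.2 kg.
Tool frame: the origin (TCP) lies at the very end of the fingers, on their centre line; the grasp point (between the pads) lies 19 mm behind it; z points along the fingers, y is the line along which they close (so a half turn about z gives the same grasp; the last joint's range is limited). The gripper opens to 85 mm and grips with 20 to 120 N. Pads are 22 mm wide; open, the fingers measure 114 mm over their backs; the gripper's body (76 mm by 85 mm) begins 54 mm behind the grasp point. The pads swing forward as they close: fully open they stand 13 mm farther back than shut.
Start: joints at [1.078, 0.313, 1.498, -0, 1.331, -0.223], TCP at [139.946, 506.01, 231.294] pointing down, gripper open.
Joint ranges: [-2.94, 2.94], [-0.97, 2.17], [0.19, 2.56], [-1.23, 4.37], [0.02, 3.11], [-2.88, 2.88]. Speed limits (rad/s): [2.39, 2.39, 3.01, 3.14, 3.14, 3.14].

INTERFACE

Orientations are given as a unit quaternion [w, x, y, z].
In Python, from rig import ctrl gives the robot as it stands.
- The arm moves only by the shell command python3 -m inch 'ROWS' [OPENING] [FORCE]. ROWS is text: rows parted by semicolons, each of 6 numbers parted by spaces: the shift along the tool's x, y, z in mm, then the turn, a rotation vector about the tool's x, y, z in units of 6 degrees (1.0 is 6 degrees). A call has exactly 10 rows; each row shifts and turns the commanded pose from where the row before left it, along the tool's axes as they then stand; what a row does not reach is not made up. A row lasts 1/12 s, in which the tool goes at most 41.7 mm and 7.16 degrees, less where a joint would pass 70% of its speed; a pose out of reach is approached as far as the arm can. A call with a gripper value outside its range is refused whole. OPENING is the opening, from 0 (shut) to 1 (fully open), set as the call begins (- or left out, the last holds). The fingers move at their own pace and stop on an object; FORCE is the grip in N (left out, the last holds). Time passes only in rows, so rows that do not move let the fingers close, or fill a call up. It gives the time, the measured TCP pose, the force, the opening and the grip force at its end, in the units of the state.
- ctrl.sense(): the state, without advancing time (a new reading comes with each control period).
- ctrl.capture(name): name is "scene" or "side" or "wrist"; returns a dict with "image" (384x512x3 uint8, red, green, blue), "intrinsics" (3x3 intrinsics, pixels), "rvec" (rotation vector, rad) and "tvec" (3), from world to camera coordinates, as OpenCV has them. Camera axes: x right, y down, z forward; pixel columns grow to the right and rows downward; lengths in mm; the calibration is good to about 2 mm. The wrist camera is an equidistant fisheye: a pixel r from the principal point sees the ray r / f radians off the axis. A picture is of the moment at which its call begins. There is no depth.
- ctrl.finish_job(): hands the job in; it is judged then, once.
The state is a dict: "time_s": time; "joints": joint angles; "dq": joint speeds; "tau": joint torques, N m; "eef_pos": TCP position; "ee_rot": TCP orientation; "force": force on the tool from outside, world axes, zero at the start; "wrist_torque": the same for the moment, N m; "grip_width": opening from 0.0 (shut) to 1.0 (fully open); "grip_force": force on a finger pad.
Only numpy, scipy, OpenCV 4.12 (cv2) and the standard library are available. Lean on these libraries where they do the work, as an engineer would, in place of code of your own. Each camera call takes 0.05 s, during which the arm holds its last target. There are 200 camera calls.

## Working session

There is one attempt and no reset: what is moved stays moved. The work goes in short steps, Python scripts to look and compute and a shell command to move; the robot and the scene stay as the last step left them, time stands still between calls to the robot, and variables do not carry over. Pictures are saved under pics/ and viewed, at most 13 in all, crops included, and the job is handed in when it is done.

```bash
mkdir -p pics; ls; python3 - <<'E'
from rig import ctrl
import cv2
s=ctrl.sense();print(s)
for n in("scene","side"):
    c=ctrl.capture(n);cv2.imwrite(f"pics/{n}0.png",cv2.resize(c["image"][...,::-1],(800,600),interpolation=cv2.INTER_CUBIC));print(n,c["intrinsics"],c["rvec"],c["tvec"])
E
```

```text
pics
{'time_s': 0.0, 'joints': array([ 1.07758986e+00,  3.13420216e-01,  1.49845265e+00,  1.15405364e-05,
        1.33102811e+00, -2.23384845e-01]), 'dq': array([ 0.00111406,  0.0002758 , -0.00130536, -0.00137364, -0.00073366,
       -0.00163351]), 'tau': array([-2.92896602e-04, -4.12265718e+01, -2.59739685e+01, -1.83691304e-04,
        4.19107819e-03,  1.25024121e-05]), 'eef_pos': array([139.81384442, 505.76039421, 230.74446861]), 'ee_rot': array([-2.34648611e-04,  1.34503266e-01,  9.90912934e-01, -6.10653550e-04]), 'force': array([ 0.37723378, -0.11574457, -0.03038385]), 'wrist_torque': array([-0.00467797, -0.00781052, -0.00795625]), 'grip_force': 0.0, 'grip_width': 0.9955672332190459}
scene [[435.74198729   0.         263.25175381]
 [  0.         435.74198729 188.82544816]
 [  0.           0.           1.        ]] [ 1.85836139  1.9405381  -0.57369973] [  82.35908217 -389.27758181 1433.00376198]
side [[440.19220979   0.         252.75575414]
 [  0.         440.19220979 187.43288335]
 [  0.           0.           1.        ]] [ 2.38776936 -0.08118836  0.05299908] [-512.88048209   28.99191636 1150.85951184]
```

View pics/scene0.png

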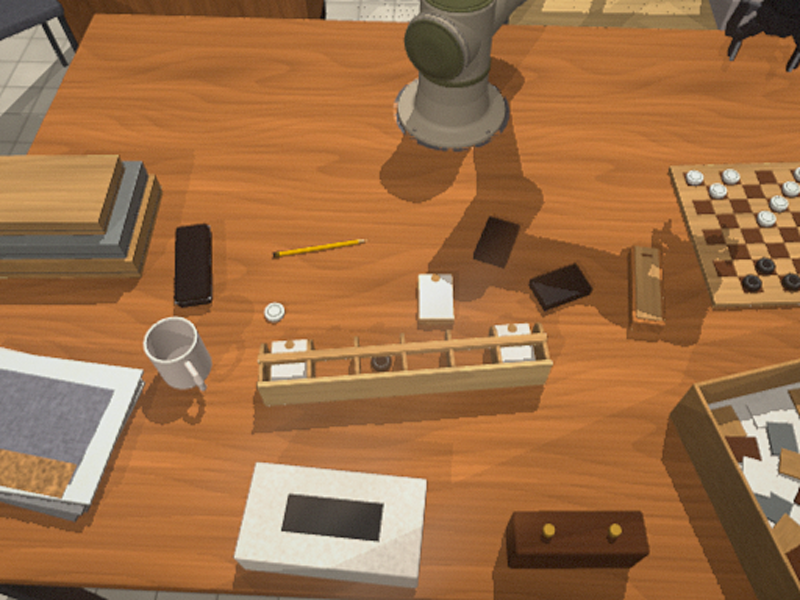

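View pics/side0.png

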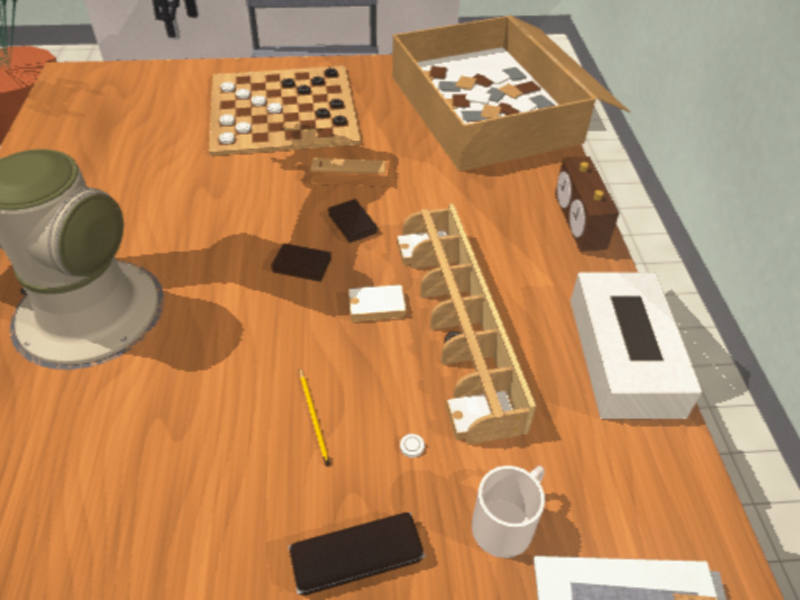

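Scene: the white deck (436,298) lies before the rack. The two black boxes (497,241) and (561,286) are the look-alikes, so the white one is meant. The rack spans (260..550, 330..400), with decks in gaps 1 and 6 and a draught in gap 4. In the side view the deck is at (377,303). Next come enlarged crops to confirm and measure.

```bash
python3 - <<'E'
from rig import ctrl
import cv2
for n,(x,y,w,h) in dict(scene=(160,165,200,100),side=(215,125,140,160)).items():
    im=ctrl.capture(n)["image"][y:y+h,x:x+w,::-1]
    k=4 if n=="scene" else 3.75
    cv2.imwrite(f"pics/{n}1.png",cv2.resize(im,None,fx=k,fy=k,interpolation=cv2.INTER_CUBIC))
E
```

```text
(no output)
```

View pics/scene1.png

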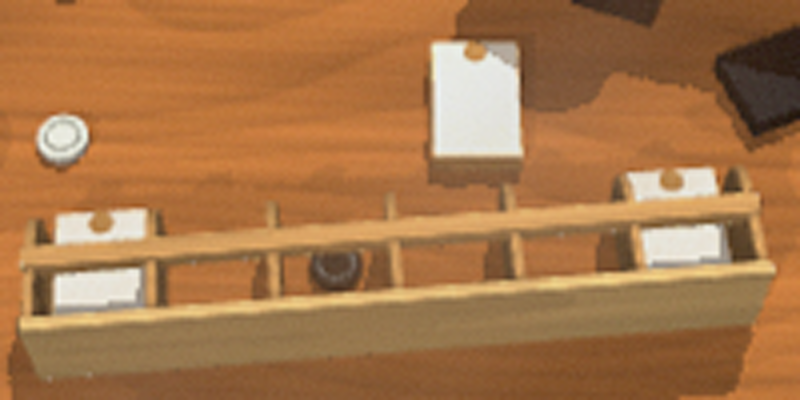

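View pics/side1.png

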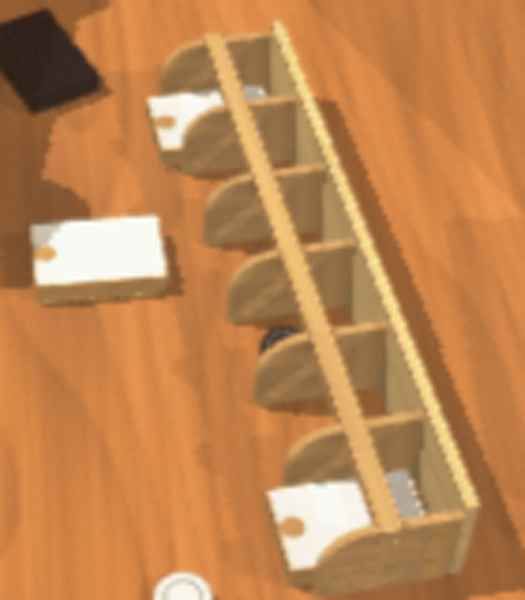

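Scene crop: rail ends are near (20,256) and (758,200), the deck's top corners at (431,42), (519,42), (522,157), (430,157). The rack's third gap from the right is (400–510), empty. Side crop: divider feet are at (185,170), (207,243), (230,320), (257,402), the deck's top at (31,222), (157,217), (166,268), (38,287). White deck confirmed.

```bash
cat > h.py <<'E'
import numpy as np, cv2
from scipy.optimize import least_squares
from rig import ctrl
C={n:ctrl.capture(n) for n in("scene","side")}
K={"scene":(4,160,165),"side":(3.75,215,125)}
def crop(n,p): k,x,y=K[n]; return np.array(p,float)/k+[x,y]-.5+.5/k
def proj(n,P): c=C[n]; return cv2.projectPoints(np.array(P,float).reshape(-1,3),c["rvec"],c["tvec"],c["intrinsics"],None)[0][:,0]
def T(q,P):
    c,s=np.cos(q[2]),np.sin(q[2]); P=np.array(P,float)
    return np.c_[q[0]+c*P[:,0]-s*P[:,1],q[1]+s*P[:,0]+c*P[:,1],P[:,2]]
def fit(obs,q0):  # obs: {cam:[(P,pix)]}
    f=lambda q:np.concatenate([(proj(n,T(q,[o[0] for o in v]))-[o[1] for o in v]).ravel() for n,v in obs.items()])
    r=least_squares(f,q0,loss="soft_l1"); return r.x,f(r.x).reshape(-1,2)
E
python3 - <<'E'
from h import *
s,d="scene","side"
rack={s:[((40,222,64.5),crop(s,(758,200))),((40,-222,64.5),crop(s,(20,256)))],
 d:[((0,143,0),crop(d,(185,170))),((0,70,0),crop(d,(207,243))),((0,-3,0),crop(d,(230,320))),((0,-76,0),crop(d,(257,402))),
 ((40,222,64.5),crop(d,(213,36))),((40,-222,64.5),crop(d,(388,527)))]}
for n in(s,d):
    q,r=fit({n:rack[n]},[450,0,0]);print(n,q.round(3))
q,r=fit(rack,[450,0,0]);print("rack",q.round(3),r.round(1).tolist())
k=[(-45.5,29.5,19),(-45.5,-29.5,19),(45.5,-29.5,19),(45.5,29.5,19)]
dk={s:list(zip([k[i] for i in(1,0,3,2)],[crop(s,p) for p in((431,42),(519,42),(522,157),(430,157))])),
 d:list(zip([k[i] for i in(0,3,2,1)],[crop(d,p) for p in((31,222),(157,217),(166,268),(38,287))]))}
for n in(s,d): print(n,fit({n:dk[n]},[350,0,0])[0].round(3))
p,r=fit(dk,[350,0,0]);print("deck",p.round(3),r.round(1).tolist())
c,sn=np.cos(q[2]),np.sin(q[2]);e=p[:2]-q[:2]
print("deck in rack",c*e[0]+sn*e[1],-sn*e[0]+c*e[1],p[2]-q[2])
for y in(182.5,109.5,36.5): print(T(q,[(40,y,64.5)]))
print(ctrl.sense()["time_s"])
E
```

```text
scene [ 5.63798e+02 -7.46570e+01  1.29000e-01]
side [ 5.67903e+02 -7.11150e+01  1.21000e-01]
rack [ 5.66983e+02 -7.24640e+01  1.23000e-01] [[0.3, 1.8], [1.2, 0.7], [-0.5, 1.2], [-0.6, 0.5], [-0.5, 0.4], [-0.9, 0.9], [0.7, -0.5], [0.4, -0.1]]
scene [ 4.78551e+02 -2.11220e+01  3.40000e-02]
side [481.326 -18.908   6.339]
deck [ 4.80007e+02 -2.07250e+01  3.70000e-02] [[0.2, 0.4], [-0.1, 0.5], [0.1, 0.6], [0.4, 0.4], [-0.6, 0.6], [-0.2, -0.5], [0.1, 2.3], [-1.0, -0.2]]
deck in rack -79.98991102334287 61.99518865949706 -0.08601026294486733
[[584.34677655 113.55931061  64.5       ]]
[[593.28101347  41.1080897   64.5       ]]
[[602.21525039 -31.3431312   64.5       ]]
0.3
```

```bash
cat > go.py <<'E'
import sys, numpy as np
from scipy.spatial.transform import Rotation as R
from rig import ctrl
RK=np.array([567,-72.5,.123])
def go(x,y,z,th=0):
    """rack coords target; th = wanted angle of tool y vs rack x (deg); prints shift in tool axes and turn units"""
    s=ctrl.sense(); w,a,b,c=s["ee_rot"]; M=R.from_quat([a,b,c,w])
    c_,s_=np.cos(RK[2]),np.sin(RK[2]); Q=np.array([[c_,-s_,0],[s_,c_,0],[0,0,1]])
    P=Q@[x,y,z]+[RK[0],RK[1],0]
    t=np.radians(th); yy=Q@[np.cos(t),np.sin(t),0]; zz=np.array([0,0,-1.]); W=R.from_matrix(np.c_[np.cross(yy,zz),yy,zz])
    print("t",round(s["time_s"],2),"rack pos",(Q.T@(s["eef_pos"]-[RK[0],RK[1],0])).round(1),"F rack",(Q.T@s["force"]).round(1),"grip",round(s["grip_width"],2))
    print("shift",M.inv().apply(P-s["eef_pos"]).round(1),"turn",(np.degrees((M.inv()*W).as_rotvec())/6).round(2))
if __name__=="__main__": go(*map(float,sys.argv[1:]))
E
python3 -m inch '0 0 0 0 0 1.1;0 0 0 0 0 1.1;0 0 0 0 0 1.1;0 0 0 0 0 1.1;0 0 0 0 0 1.1;0 0 0 0 0 1.1;0 0 0 0 0 1.1;0 0 0 0 0 1.1;0 0 0 0 0 1.1;0 0 0 0 0 1.1' 1
python3 go.py -10 182.5 90
```

```text
time_s: 1.13
eef_pos: [139.9, 506.0, 231.2]
ee_rot: [0.0, 0.655, 0.756, -0.0]
force: [0.3, -0.3, 0.4]
grip_width: 1.002
grip_force: 0.0
t 1.13 rack pos [-352.9  626.5  231.2] F rack [ 0.3 -0.3  0.4] grip 1.0
shift [-450.9  333.8  141.2] turn [-0.    0.    0.19]
```

```bash
python3 -m inch '-23 17 0 0 0 .19;-23 17 0 0 0 0;-23 17 0 0 0 0;-23 17 0 0 0 0;-23 17 0 0 0 0;-23 17 0 0 0 0;-23 17 0 0 0 0;-23 17 0 0 0 0;-23 17 0 0 0 0;-23 17 0 0 0 0'
python3 go.py -10 182.5 90
```

```text
time_s: 1.97
eef_pos: [339.3, 299.1, 231.4]
ee_rot: [0.0, 0.66, 0.751, 0.0]
force: [0.7, 0.9, -0.5]
grip_width: 0.999
grip_force: 0.0
t 1.97 rack pos [-180.4  396.7  231.4] F rack [ 0.9  0.8 -0.5] grip 1.0
shift [-215.3  169.   141.4] turn [ 0.   -0.    0.06]
```

```bash
python3 -m inch '-24 19 6 0 0 .06;-24 19 10 0 0 0;-24 19 14 0 0 0;-24 19 16 0 0 0;-24 19 16 0 0 0;-24 19 16 0 0 0;-24 19 16 0 0 0;-24 19 16 0 0 0;-23 17 10 0 0 0;0 0 0 0 0 0'
python3 go.py -10 182.5 80
python3 - <<'E'
from rig import ctrl
import cv2,numpy as np
a=ctrl.capture("scene")["image"][145:285,150:380,::-1];b=ctrl.capture("wrist")["image"][...,::-1]
b=cv2.resize(b,(410,307));a=cv2.resize(a,(390,237),interpolation=cv2.INTER_CUBIC)
o=np.zeros((307,800,3),np.uint8);o[:,:410]=b;o[:237,410:]=a;cv2.imwrite("pics/a2.png",o)
E
```

```text
time_s: 2.8
eef_pos: [534.6, 104.2, 109.0]
ee_rot: [-0.001, 0.664, 0.748, -0.001]
force: [-0.2, 0.2, -1.2]
grip_width: 0.998
grip_force: 0.0
t 2.8 rack pos [-10.5 179.4 109. ] F rack [-0.2  0.2 -1.2] grip 1.0
shift [ 3.2  0.5 29. ] turn [-0.02  0.   -0.04]
```

View pics/a2.png

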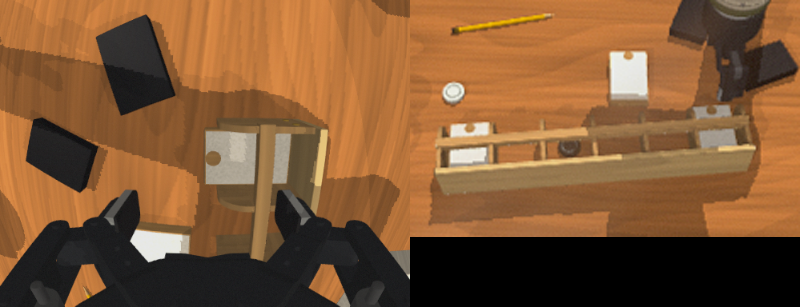

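Wrist (left half): the rail runs from (265,125) to (257,255), with the right fingertip at about (285,200). The black decks are at left and deck_a is under the rail. I'll check the fit through the fisheye.

```bash
cat > w.py <<'E'
from go import *; import cv2
def wproj(P,c):  # rack coords -> wrist px
    c_,s_=np.cos(RK[2]),np.sin(RK[2]); Q=np.array([[c_,-s_,0],[s_,c_,0],[0,0,1]])
    P=np.atleast_2d(P)@Q.T+[RK[0],RK[1],0]
    return cv2.fisheye.projectPoints(P.reshape(-1,1,3),c["rvec"],c["tvec"],c["intrinsics"],np.zeros(4))[0][:,0]
E
python3 - <<'E'
from w import *
c=ctrl.capture("wrist");im=c["image"][...,::-1].copy()
k=2
o=cv2.resize(im[120:384,100:500],None,fx=k,fy=k,interpolation=cv2.INTER_CUBIC)
def line(A,B,col):
    q=(wproj(np.linspace(A,B,12),c)-[100,120])*k
    cv2.polylines(o,[q.astype(np.int32)],False,col,1)
for x in(33,47): line((x,222,64.5),(x,-40,64.5),(0,255,0))
line((33,222,64.5),(47,222,64.5),(0,255,0))
line((0,222,0),(0,-40,0),(255,0,0)); line((84,222,72),(84,-40,72),(255,255,0))
for y in(222,149,73+3):line((0,y,0),(0,y,31),(0,0,255))
t=ctrl.sense()["eef_pos"]
print(t)
for x in(-60,40): line((x,171,109),(x,193,109),(255,0,255));line((x,171,122),(x,193,122),(255,0,255))
cv2.imwrite("pics/a3.png",o)
E
```

```text
[532.55730032 107.89330988 111.28160688]
```

View pics/a3.png

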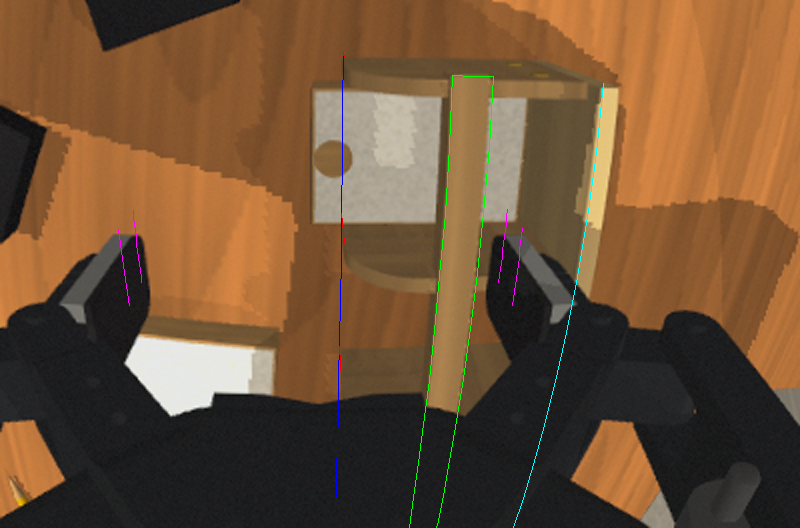

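The fit agrees with the wrist view to about 2 mm, and the fingertip sits over the rail. Descending.

```bash
python3 go.py -10 182.5 70; python3 -m inch '0 0 6 0 0 0;0 0 7 0 0 0;0 0 7 0 0 0;0 0 7 0 0 0;0 0 6 0 0 0;0 0 4 0 0 0;0 0 2 0 0 0;0 0 0 0 0 0;0 0 0 0 0 0;0 0 0 0 0 0'; python3 go.py -10 182.5 52
```

```text
t 2.95 rack pos [-12.1 183.3 111.3] F rack [-0.2 -0.9 -0.3] grip 1.0
shift [-0.8  2.1 41.3] turn [-0. -0. -0.]
time_s: 3.78
eef_pos: [533.0, 107.7, 72.6]
ee_rot: [0.0, 0.662, 0.749, 0.0]
force: [0.5, 0.2, 0.4]
grip_width: 1.003
grip_force: 0.0
t 3.78 rack pos [-11.6 183.   72.6] F rack [0.5 0.1 0.4] grip 1.0
shift [-0.5  1.6 20.6] turn [ 0.01  0.   -0.  ]
```

```bash
python3 -m inch '0 1.6 4 0 0 0;0 0 4 0 0 0;0 0 3 0 0 0;0 0 2 0 0 0;0 0 2 0 0 0;0 0 1 0 0 0;0 0 1 0 0 0;0 0 0 0 0 0;0 0 0 0 0 0;0 0 0 0 0 0'; python3 go.py -10 182.5 52
```

```text
time_s: 4.62
eef_pos: [534.4, 107.9, 55.4]
ee_rot: [0.0, 0.662, 0.749, 0.0]
force: [-0.3, 0.1, -0.1]
grip_width: 1.002
grip_force: 0.0
t 4.62 rack pos [-10.2 183.   55.4] F rack [-0.3  0.1 -0.1] grip 1.0
shift [-0.5  0.2  3.4] turn [ 0.  0. -0.]
```

```bash
python3 -m inch '0 0 1 0 0 0;0 0 1 0 0 0;0 0 1 0 0 0;0 0 .5 0 0 0;0 0 0 0 0 0;0 0 0 0 0 0;0 0 0 0 0 0;0 0 0 0 0 0;0 0 0 0 0 0;0 0 0 0 0 0'; python3 go.py -10 182.5 52
```

```text
time_s: 5.45
eef_pos: [534.4, 107.9, 51.8]
ee_rot: [0.0, 0.662, 0.749, 0.0]
force: [-0.2, -0.3, 0.5]
grip_width: 1.0
grip_force: 0.0
t 5.45 rack pos [-10.2 183.   51.8] F rack [-0.2 -0.2  0.5] grip 1.0
shift [-0.5  0.2 -0.2] turn [ 0.  0. -0.]
```

```bash
python3 -m inch '0 0 .3 0 0 0;0 0 .3 0 0 0;0 0 .3 0 0 0;0 0 0 0 0 0;0 0 0 0 0 0;0 0 0 0 0 0;0 0 0 0 0 0;0 0 0 0 0 0;0 0 0 0 0 0;0 0 0 0 0 0'; python3 go.py -10 182.5 52
```

```text
time_s: 6.28
eef_pos: [534.5, 107.9, 51.3]
ee_rot: [0.0, 0.662, 0.749, 0.0]
force: [-3.2, -0.2, 5.0]
grip_width: 0.998
grip_force: 2.5
t 6.28 rack pos [-10.2 183.   51.3] F rack [-3.2  0.2  5. ] grip 1.0
shift [-0.5  0.2 -0.7] turn [0. 0. 0.]
```

Contact at 5 N. Sliding to gap 2.

```bash
python3 -m inch '-8 0 0 0 0 0;-8 0 0 0 0 0;-8 0 0 0 0 0;-8 0 0 0 0 0;-8 0 0 0 0 0;-8 0 0 0 0 0;-8 0 0 0 0 0;-8 0 0 0 0 0;-8 0 0 0 0 0;-1.4 0 0 0 0 0'; python3 go.py -10 109.5 51.3
```

```text
time_s: 7.12
eef_pos: [543.9, 33.5, 51.3]
ee_rot: [0.0, 0.663, 0.749, 0.0]
force: [-0.3, 4.5, 5.8]
grip_width: 0.999
grip_force: 3.0
t 7.12 rack pos [ -9.9 108.1  51.3] F rack [0.2 4.5 5.8] grip 1.0
shift [ 1.4 -0.1 -0. ] turn [ 0.01  0.   -0.01]
```

```bash
python3 -m inch '0 0 0 0 0 0;-8 0 0 0 0 0;-8 0 0 0 0 0;-8 0 0 0 0 0;-8 0 0 0 0 0;-8 0 0 0 0 0;-8 0 0 0 0 0;-8 0 0 0 0 0;-8 0 0 0 0 0;-6 0 0 0 0 0'; python3 go.py -10 36.5 51.3
```

```text
time_s: 7.95
eef_pos: [552.2, -35.5, 51.3]
ee_rot: [0.0, 0.663, 0.749, 0.0]
force: [0.1, 4.5, 7.2]
grip_width: 1.002
grip_force: 3.2
t 7.95 rack pos [-10.1  38.6  51.3] F rack [0.6 4.5 7.2] grip 1.0
shift [-2.1  0.1 -0. ] turn [ 0.01 -0.   -0.01]
```

```bash
python3 -m inch '0 0 -4 0 0 0;0 0 -10 0 0 0;0 0 -14 0 0 0;0 0 -14 0 0 0;0 0 -14 0 0 0;0 0 -14 0 0 0;-10 -10 -10 0 0 0;-10 -15 0 0 0 0;-10 -15 0 0 0 0;0 0 0 0 0 0' 0.4
python3 - <<'E'
from w import *
go(-80,118,60)
c=ctrl.capture("wrist");im=c["image"][...,::-1].copy()
cv2.imwrite("w4.png",im);k=2
o=cv2.resize(im[120:384,100:500],None,fx=k,fy=k,interpolation=cv2.INTER_CUBIC)
def line(A,B,col):
    q=(wproj(np.linspace(A,B,12),c)-[100,120])*k
    cv2.polylines(o,[q.astype(np.int32)],False,col,1)
t=-.086;R2=np.array([[np.cos(t),-np.sin(t)],[np.sin(t),np.cos(t)]])
K=[np.r_[R2@p+[-80,62],19] for p in np.array([(-45.5,29.5),(-45.5,-29.5),(45.5,-29.5),(45.5,29.5)])]
for i in range(4): line(K[i],K[(i+1)%4],(0,0,255))
cv2.imwrite("pics/a4.png",o)
E
```

```text
time_s: 8.78
eef_pos: [514.0, -70.7, 131.2]
ee_rot: [-0.001, 0.663, 0.749, -0.001]
force: [-0.1, -0.2, 0.3]
grip_width: 0.401
grip_force: 0.0
t 8.78 rack pos [-52.3   8.3 131.2] F rack [-0.2 -0.2  0.3] grip 0.4
shift [109.7 -27.8  71.2] turn [-0.02  0.   -0.02]
```

View pics/a4.png

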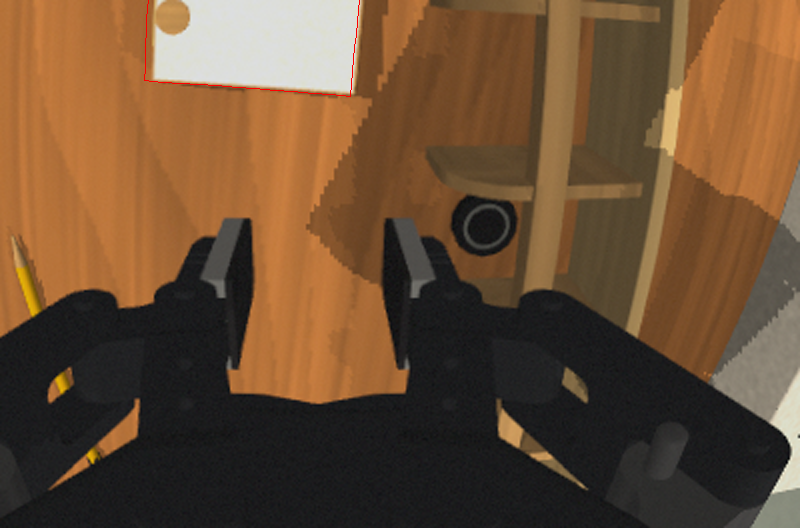

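Red overlay matches the deck's near corners (145,80) and (350,95) to about 2 mm. Next I move left of the deck and descend.

```bash
python3 -m inch '14 -4 0 0 0 0;14 -4 0 0 0 0;14 -4 4 0 0 0;14 -4 8 0 0 0;14 -4 10 0 0 0;14 -4 12 0 0 0;14 -4 12 0 0 0;14 0 12 0 0 0;0 0 12 0 0 0;0 0 0 0 0 0'
python3 go.py -80 120 7
```

```text
time_s: 9.67
eef_pos: [472.5, 40.8, 59.0]
ee_rot: [-0.002, 0.661, 0.75, -0.001]
force: [-0.5, -0.1, -0.2]
grip_width: 0.399
grip_force: 0.0
t 9.67 rack pos [-79.9 124.   59. ] F rack [-0.5 -0.1 -0.2] grip 0.4
shift [-4.1  0.1 52. ] turn [-0.04 -0.01  0.02]
```

```bash
python3 -m inch '0 0 8 0 0 0;0 0 10 0 0 0;0 0 10 0 0 0;0 0 10 0 0 0;0 0 8 0 0 0;0 0 4 0 0 0;0 0 2 0 0 0;0 0 0 0 0 0;0 0 0 0 0 0;0 0 0 0 0 0'
python3 go.py -80 108 5
```

```text
time_s: 10.5
eef_pos: [474.7, 38.6, 9.3]
ee_rot: [0.0, 0.662, 0.749, 0.0]
force: [-0.4, -0.3, 0.1]
grip_width: 0.401
grip_force: 0.0
t 10.5 rack pos [-78.  121.6   9.3] F rack [-0.4 -0.3  0.1] grip 0.4
shift [-13.6  -2.    4.3] turn [ 0.01  0.   -0.  ]
```

```bash
python3 -m inch '-2 -2 1 0 0 0;-4 0 1 0 0 0;-5 0 1 0 0 0;-5 0 1 0 0 0;-5 0 0 0 0 0;-5 0 0 0 0 0;-5 0 0 0 0 0;-5 0 0 0 0 0;-4 0 0 0 0 0;-2 0 0 0 0 0'
python3 - <<'E'
from w import *
go(-80,77,5)
a=ctrl.capture("scene")["image"][165:265,230:330,::-1];b=ctrl.capture("side")["image"][150:250,220:320,::-1]
cv2.imwrite("pics/a5.png",cv2.resize(np.hstack([a,b]),None,fx=4,fy=4,interpolation=cv2.INTER_CUBIC))
E
```

```text
time_s: 11.33
eef_pos: [477.7, -3.9, 4.9]
ee_rot: [0.0, 0.663, 0.749, 0.0]
force: [-0.2, 0.3, -0.8]
grip_width: 0.4
grip_force: 0.4
t 11.33 rack pos [-80.2  79.    4.9] F rack [-0.2  0.3 -0.8] grip 0.4
shift [-2.   0.2 -0.1] turn [ 0.    0.   -0.01]
```

View pics/a5.png

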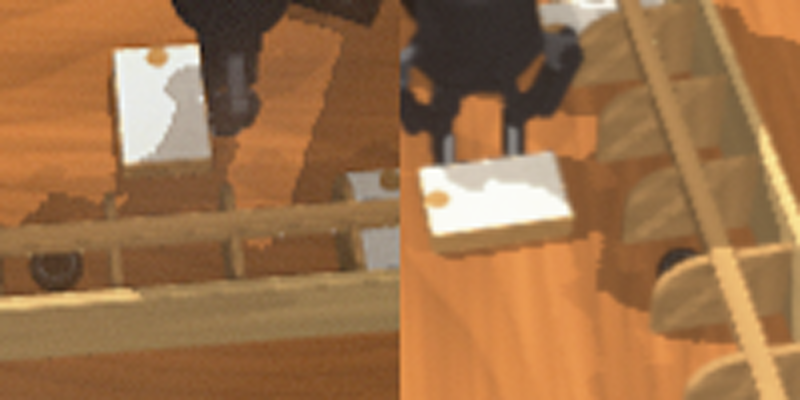

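The deck has turned to the rack's heading, with its scene corners at (114,48), (212,160), (124,165) and side corners at (420,167), (557,152), (573,213), (433,236). Fitting.

```bash
python3 - <<'E'
from h import *
K.update(scene=(4,230,165),side=(4,220,150)); s,d="scene","side"
k=[(-45.5,29.5,19),(-45.5,-29.5,19),(45.5,-29.5,19),(45.5,29.5,19)]
dk={s:list(zip([k[i] for i in(1,3,2)],[crop(s,p) for p in((114,48),(212,160),(124,165))])),
 d:list(zip([k[i] for i in(0,3,2,1)],[crop(d,p) for p in((20,167),(157,152),(173,213),(33,236))]))}
q=[567,-72.5,.123]
p,r=fit(dk,[480,0,0]);print("deck",p.round(3),r.round(1).tolist())
c,sn=np.cos(q[2]),np.sin(q[2]);e=p[:2]-q[:2]
print("deck in rack",c*e[0]+sn*e[1],-sn*e[0]+c*e[1],p[2]-q[2])
E
```

```text
deck [ 4.86008e+02 -4.28170e+01  1.10000e-01] [[-0.0, 1.1], [0.3, 0.7], [-0.4, 0.8], [-0.5, 0.0], [-0.6, -0.5], [-0.2, 0.9], [-0.5, -0.3]]
deck in rack -76.73815945231343 39.396028368272646 -0.013211379098876277
```

```bash
python3 -m inch '-1 0 0 0 0 0;-1 0 0 0 0 0;-.7 0 0 0 0 0;0 0 0 0 0 0;0 0 0 0 0 0;2 0 0 0 0 0;6 0 0 0 0 0;8 0 -4 0 0 0;4 0 -12 0 0 0;0 0 -20 0 0 0'
python3 - <<'E'
from w import *
go(-146,36.5,80,-90)
c=ctrl.capture("wrist");s=ctrl.sense()
Rw=cv2.Rodrigues(c["rvec"])[0];p=-Rw.T@np.ravel(c["tvec"]);print(p-s["eef_pos"])
E
```

```text
time_s: 12.37
eef_pos: [474.1, 15.4, 40.3]
ee_rot: [-0.002, 0.662, 0.75, -0.001]
force: [-0.2, -0.8, 0.3]
grip_width: 0.399
grip_force: 0.0
t 12.37 rack pos [-81.4  98.7  40.3] F rack [-0.3 -0.8  0.3] grip 0.4
shift [-62.  -64.8 -39.6] turn [-0.04  0.02 15.01]
[ -9.15195562  67.12960137 137.23946697]
```

```bash
python3 -m inch '0 -10 -12 0 0 0;0 -15 -12 0 0 0;0 -20 -12 0 0 0;0 -20 -4 0 0 0;0 0 0 0 0 1.1;0 0 0 0 0 1.1;0 0 0 0 0 1.1;0 0 0 0 0 1.1;0 0 0 0 0 1.1;0 0 0 0 0 1.1'
python3 -m inch '0 0 0 0 0 1.1;0 0 0 0 0 1.1;0 0 0 0 0 1.1;0 0 0 0 0 1.1;0 0 0 0 0 1.1;0 0 0 0 0 1.1;0 0 0 0 0 1.1;0 0 0 0 0 .7;0 0 0 0 0 0;0 0 0 0 0 0' .35
python3 go.py -146 36.5 80 -90
```

```text
time_s: 13.25
eef_pos: [410.9, 6.4, 81.2]
ee_rot: [0.0, 0.878, 0.478, 0.0]
force: [1.3, 0.6, -0.3]
grip_width: 0.4
grip_force: 0.0
time_s: 14.08
eef_pos: [410.9, 6.3, 81.1]
ee_rot: [0.0, 0.998, 0.063, 0.0]
force: [-0.6, -0.8, 0.5]
grip_width: 0.35
grip_force: 0.0
t 14.08 rack pos [-145.3   97.4   81.1] F rack [-0.7 -0.8  0.5] grip 0.35
shift [-0.9 60.9  1.1] turn [ 0.   -0.    0.03]
```

```bash
python3 -m inch '0 8 0 0 0 .03;0 10 0 0 0 0;0 10 0 0 0 0;-1 10 0 0 0 0;-1 10 0 0 0 0;-1 9 0 0 0 0;0 4 0 0 0 0;0 0 0 0 0 0;0 0 0 0 0 0;0 0 0 0 0 0'
python3 - <<'E'
from w import *
go(-148,36.5,5,-90)
c=ctrl.capture("wrist");im=c["image"][...,::-1].copy();k=2
o=cv2.resize(im[0:264,60:460],None,fx=k,fy=k,interpolation=cv2.INTER_CUBIC)
def line(A,B,col):
    q=(wproj(np.linspace(A,B,12),c)-[60,0])*k
    cv2.polylines(o,[q.astype(np.int32)],False,col,1)
K=[np.r_[np.array(p)+[-77,36.5],19] for p in [(-45.5,29.5),(-45.5,-29.5),(45.5,-29.5),(45.5,29.5)]]
for i in range(4): line(K[i],K[(i+1)%4],(0,0,255))
for y in(3,70): line((0,y,0),(84,y,0),(0,255,0));line((0,y,0),(0,y,31),(255,0,0))
cv2.imwrite("pics/a6.png",o)
E
```

```text
time_s: 14.92
eef_pos: [415.2, -54.8, 80.9]
ee_rot: [-0.0, 0.998, 0.06, -0.0]
force: [-0.6, -0.6, -0.7]
grip_width: 0.35
grip_force: 0.0
t 14.92 rack pos [-148.5   36.2   80.9] F rack [-0.7 -0.6 -0.7] grip 0.35
shift [ 0.5 -0.3 75.9] turn [-0.    0.   -0.03]
```

View pics/a6.png

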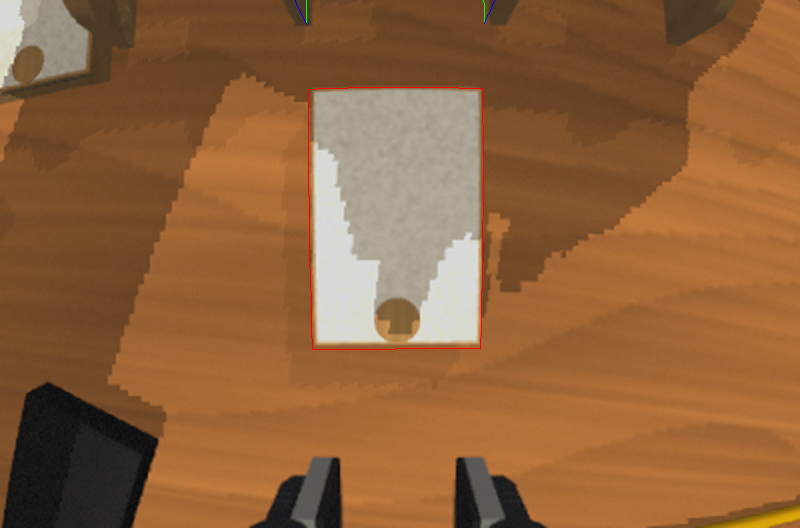

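The deck (310–482, 88–348) matches the prediction and lines up with gap 3 (306–485 at the top). The fingers are centred behind it, so I descend.

```bash
python3 -m inch '0 0 8 0 0 0;0 0 12 0 0 0;0 0 12 0 0 0;0 0 12 0 0 0;0 0 12 0 0 0;0 0 10 0 0 0;0 0 6 0 0 0;0 0 3 0 0 0;0 0 0 0 0 0;0 0 0 0 0 0'
python3 go.py -60 36.5 5 -90
```

```text
time_s: 15.8
eef_pos: [415.4, -55.0, 6.0]
ee_rot: [0.0, 0.998, 0.06, 0.0]
force: [0.2, 0.3, 0.2]
grip_width: 0.354
grip_force: 0.0
t 15.8 rack pos [-148.3   36.     6. ] F rack [0.3 0.3 0.2] grip 0.35
shift [88.3 -0.8  1.1] turn [ 0.   -0.   -0.03]
```

```bash
python3 -m inch '3 0 0 0 0 0;4 0 0 0 0 0;4 0 0 0 0 0;4 0 0 0 0 0;4 0 0 0 0 0;4 0 0 0 0 0;5 0 0 0 0 0;5 0 0 0 0 0;5 0 0 0 0 0;4 0 0 0 0 0'
python3 -m inch '4 0 0 0 0 0;4 0 0 0 0 0;4 0 0 0 0 0;4 0 0 0 0 0;4 0 0 0 0 0;4 0 0 0 0 0;4 0 0 0 0 0;3 0 0 0 0 0;2 0 0 0 0 0;0 0 0 0 0 0'
python3 - <<'E'
from w import *
go(-17.5,36.5,5,-90)
c=ctrl.capture("wrist");im=c["image"][...,::-1]
cv2.imwrite("pics/a7.png",cv2.resize(im[0:264,60:460],None,fx=2,fy=2,interpolation=cv2.INTER_CUBIC))
E
```

```text
time_s: 16.63
eef_pos: [457.6, -49.9, 5.9]
ee_rot: [0.0, 0.998, 0.06, 0.0]
force: [-0.0, -0.5, 0.8]
grip_width: 0.354
grip_force: 0.7
time_s: 17.47
eef_pos: [490.2, -46.0, 5.9]
ee_rot: [0.0, 0.998, 0.06, 0.0]
force: [-0.2, 0.2, -0.4]
grip_width: 0.353
grip_force: 0.0
t 17.47 rack pos [-73.   35.7   5.9] F rack [-0.1  0.2 -0.4] grip 0.35
shift [55.5 -1.   0.9] turn [ 0.   -0.   -0.03]
```

View pics/a7.png

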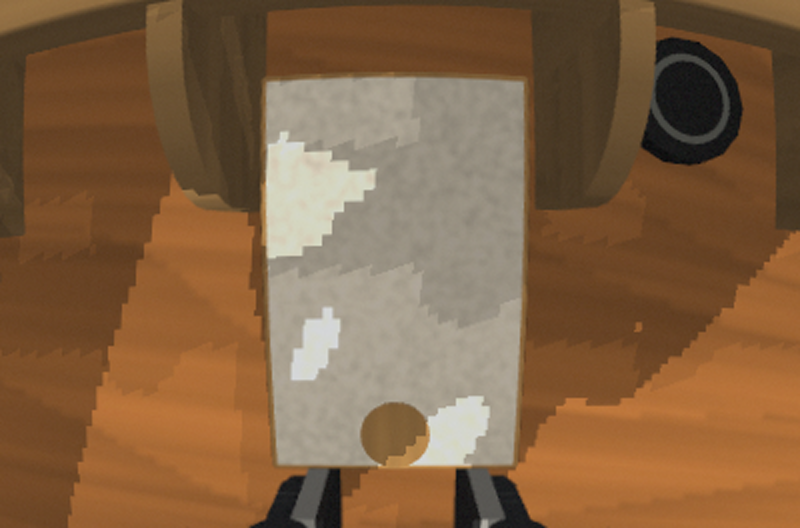

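The deck's nose is inside gap 3 between the dividers (267 and 532), straight and within 1 mm of centred. Pushing on.

```bash
python3 -m inch '4 0 0 0 0 0;5 0 0 0 0 0;6 0 0 0 0 0;6 0 0 0 0 0;6 0 0 0 0 0;6 0 0 0 0 0;6 0 0 0 0 0;5 0 0 0 0 0;4 0 0 0 0 0;3 0 0 0 0 0'
python3 go.py -17.5 36.5 5 -90
```

```text
time_s: 18.35
eef_pos: [540.8, -39.9, 5.8]
ee_rot: [-0.0, 0.998, 0.06, -0.0]
force: [-1.5, -0.1, 1.2]
grip_width: 0.35
grip_force: 0.7
t 18.35 rack pos [-22.   35.6   5.8] F rack [-1.5  0.1  1.2] grip 0.35
shift [ 4.5 -0.9  0.8] turn [-0.    0.   -0.03]
```

```bash
python3 -m inch '1 0 0 0 0 0;.5 0 0 0 0 0;.5 0 0 0 0 0;.5 0 0 0 0 0;.3 0 0 0 0 0;.3 0 0 0 0 0;0 0 0 0 0 0;0 0 0 0 0 0;0 0 0 0 0 0;0 0 0 0 0 0'
python3 go.py -17.5 36.5 5 -90
```

```text
time_s: 19.18
eef_pos: [543.5, -39.6, 5.9]
ee_rot: [0.0, 0.998, 0.06, 0.0]
force: [-0.5, -0.2, -0.5]
grip_width: 0.348
grip_force: 0.2
t 19.18 rack pos [-19.3  35.5   5.9] F rack [-0.5 -0.2 -0.5] grip 0.35
shift [ 1.8 -1.   0.9] turn [ 0.   -0.   -0.03]
```

```bash
python3 -m inch '.4 0 0 0 0 0;.4 0 0 0 0 0;.4 0 0 0 0 0;.3 0 0 0 0 0;.3 0 0 0 0 0;0 0 0 0 0 0;0 0 0 0 0 0;0 0 0 0 0 0;0 0 0 0 0 0;0 0 0 0 0 0'
python3 go.py -17.5 36.5 5 -90
```

```text
time_s: 20.02
eef_pos: [543.9, -39.5, 5.9]
ee_rot: [-0.0, 0.998, 0.06, -0.002]
force: [-9.7, -2.3, 6.1]
grip_width: 0.353
grip_force: 4.7
t 20.02 rack pos [-18.9  35.6   5.9] F rack [-9.9 -1.1  6.1] grip 0.35
shift [ 1.4 -0.9  0.9] turn [-0.    0.03 -0.03]
```

It is home, with 10 N against the back board. Backing off straight, then up, and checking.

```bash
python3 -m inch '-2 0 0 0 0 0;-4 0 0 0 0 0;-8 0 0 0 0 0;-10 0 0 0 0 0;-10 0 -6 0 0 0;-5 0 -14 0 0 0;0 0 -18 0 0 0;0 0 -18 0 0 0;0 0 -10 0 0 0;0 0 0 0 0 0'
python3 - <<'E'
from w import *
go(-17.5,36.5,5,-90)
c=ctrl.capture("wrist");im=c["image"][...,::-1].copy();k=2
o=cv2.resize(im[0:264,60:460],None,fx=k,fy=k,interpolation=cv2.INTER_CUBIC)
def line(A,B,col):
    q=(wproj(np.linspace(A,B,12),c)-[60,0])*k
    cv2.polylines(o,[q.astype(np.int32)],False,col,1)
line((-7,3,19),(-7,70,19),(0,0,255));line((84,-60,19),(84,150,19),(0,255,0))
cv2.imwrite("pics/a8.png",o)
E
```

```text
time_s: 20.85
eef_pos: [507.3, -44.3, 73.7]
ee_rot: [0.001, 0.998, 0.06, 0.002]
force: [0.8, 0.5, 0.4]
grip_width: 0.349
grip_force: 0.0
t 20.85 rack pos [-55.8  35.3  73.7] F rack [0.8 0.4 0.4] grip 0.35
shift [38.  -1.5 68.9] turn [ 0.02 -0.04 -0.03]
```

View pics/a8.png

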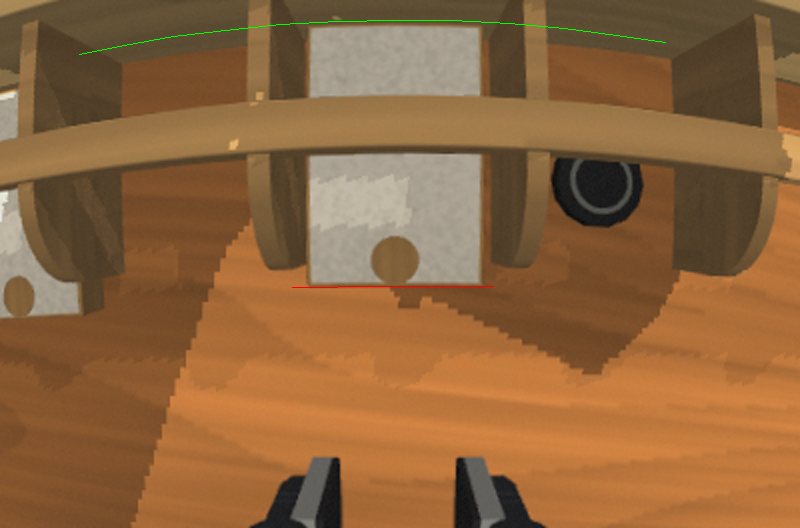

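The deck lies straight in gap 3, home at the back board. Its near end (308–482, 285) is on the predicted line, and the neighbours look undisturbed. The robot is clear, so I'm handing in.

```bash
python3 -c "
from rig import ctrl
print(ctrl.finish_job())"
```

```text
the job is handed in; nothing more can be done
None
```

I ran one fingertip along the rail over gaps 1, 2 and 3, stopped there, and pushed the white deck straight and fully home into the third gap; nothing else in view was disturbed, and the job is handed in at about 21 s.

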